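Swing the sample tray home on its pin and bolt it

TASK

The sample tray of the analyser's loader has been left swung out on its pivot pin. Push it near its free corner so that it swings round on the pin until it is pressed firmly, but not hard, home against the rubber stop, then slide the bolt fully home into the notch in its end. Be gentle with the tray, never force the bolt against it, and leave the other things on the bench and deck where they are.

Things in the scene. Friction and masses are not known exactly. Their poses are not given: they have to be found in the camera images.
- deck: fixed sample loader: flat steel deck, top 20 mm above the bench, white housing 60 mm high (a small parked sampling arm on it reaches 128 mm) along its far side. Origin: on the pivot pin's axis, at bench level; x from the open front edge (-185) to the housing (from +42), y to the left, towards the bolt (deck from -105 to +275). The pin is 10 mm thick with an 18 mm head, top 38 mm above the bench
- tray: grey sample tray 26 mm high, white cups 13 mm above its top; 0.4 to 0.85 kg, lies on the deck. A steel corner lug sits on the pin (0.6 mm play). Origin: on the pin's axis, at its underside. It reaches from x -80 (front side, to be pushed) to +15 (meets the stop), y -15 to +150 (free end). Home: axes within 1.3 degrees of the deck's; starts turned 30 to 55 degrees anticlockwise from above
- tray_corner (a point): upright edge of the tray's free front corner (tray x -80, y +150), half-way up, 33 mm above the bench; push on the front side next to it. The tray slides there at 1 to 3 N, by friction on the deck, stays where it is left and meets nothing until the stop
- tray_notch (a point): mouth of the open-topped notch in the tray's free end face (tray x -30, y +150), half-way up; 18 mm wide, 22 mm deep, takes the bolt with 1.5 to 6.5 mm free on either side when the tray is home
- stop: stop on the deck: aluminium angle with a rubber pad on a set screw, rigid (gives 1 mm for 20 N). Origin and axes: the deck's. The screw is set differently each time and not measured: the pad's face lies somewhere from deck x +12.5 to +17.5, y +118 to +142, 20 to 44 mm above the bench; it meets the tray's rear side. A firm press is about 5 to 12 N
- bolt (a joint): travel of the slide bolt in m: 0 drawn (starts at 0 to 4 mm), 0.027 fully home at its end stop. Slides along the deck's -y into the tray's notch against 2 N of friction, stays where left. A rod 10 mm thick, axis 33 mm above the bench at deck x -30; drawn, its blunt nose is 12 mm from the home tray's end, and it jams on the end face if the notch is more than about 4 mm off the bolt's line
- bolt_knob (a point): centre of the bolt's black upright knob, 14 mm thick and 27 mm high, 48 to 75 mm above the bench, free all round; moves with the bolt (at x -30, y +215 in the deck's axes when drawn). The two bolt guides below it reach 42 mm above the bench
- vial_a: bystander: amber vial with white cap, 22 mm thick, 38 mm high, standing on the deck's left front; origin at its underside
- vial_b: bystander: the same kind of vial, on the deck's right front
- reagent: bystander: white bottle with a blue cap, 64 mm thick, 150 mm high, right of the loader; origin at its underside
- jar: bystander: clear jar with white lid, 60 mm thick, 65 mm high, at the right front; origin at its underside
- tube_rack: bystander: white rack 70 x 200 mm with six stoppered tubes, 90 mm high, left of the loader; origin at its underside
- tip_box: bystander: grey box with a clear lid, 87 x 124 x 63 mm, at the left front; origin at its underside
- slide_box: bystander: flat white slide box, 92 x 172 x 34 mm, right of the loader; origin at its underside

How it is judged:
On the way, in this order (a step that is already met when the one before it is completed fails the run):
1. the tray is pressed firmly (over 4 N) home against the rubber stop for 0.2 s, the bolt still drawn (contact force between tray and stop above 4 N and angle between the x axis of tray and the x axis of deck, either way round below 0.035 rad and value of joint bolt below 0.008 m), for 0.2 s.
2. the bolt is slid fully home into the tray's notch (value of joint bolt above 0.0245 m and angle between the x axis of tray and the x axis of deck, either way round below 0.035 rad), for 0.2 s.
At the end, for the whole second after the job is handed in: The bolt is fully home (at least 24.5 of 27 mm) in the notch of the tray, the tray is home on its pin (square to the deck within 2 degrees, flat, at rest), and the other things stand within 20 mm of where they were (all of step 2 and horizontal distance between tray and deck below 0.004 m and angle between tray's own z axis and vertical below 0.03 rad and linear speed of tray below 0.01 m/s); the robot touches nothing.
It fails at once if the tray is pushed, gripped or struck with more than 22 N (contact force between the fingers and tray above 22 N).
It fails at once if the tray is slammed or squeezed against the stop with more than 18 N (contact force between tray and stop above 18 N).
It fails at once if the bolt is forced against the tray with more than 20 N (contact force between bolt and tray above 20 N).
It fails at once if another thing on the bench or deck is pushed more than 20 mm away or knocked over (distance of any of vial_a, vial_b, reagent, jar, tube_rack, tip_box, slide_box from where it was at the start of the episode above 0.02 m or angle between any of vial_a, vial_b, reagent, jar, tube_rack, tip_box, slide_box's own z axis and vertical above 0.4 rad).
It also fails if it takes over 61 s, if anything falls off the work surface, if the arm or the gripper's body presses on something with over 40 N, if the wrist force passes 120 N, or if a joint passes its speed limit or range.

ROBOT

A 7-joint arm with a two-finger parallel gripper is mounted at the origin on the work surface. World frame = base frame: x ahead of the robot, y to its left, z up, the work surface at z = 0. Lengths are in m, angles in rad, forces in N, time in s.
With the tool pointing down it reaches from about 0.4 to 0.85 m from the base axis. Payload 4.5 kg.
Tool frame: the origin (TCP) lies on the centre line of the jaws, within the pads' length; the fingertips stand 8 mm ahead of it and the grasp point (between the pads) lies 11 mm behind it; z points along the fingers, x is the direction in which the jaws open and shut, and the axes are right-handed (so a half turn about z gives the same grasp; the last joint's range is limited). The gripper opens to 88 mm and grips with 3 to 60 N. Pads are 18 mm wide; open, the fingers measure 123 mm over their backs; the gripper's body (75 mm by 187 mm) begins 45 mm behind the grasp point.
Start: joints at [1.25, 0.689, -0.195, 1.565, 0.157, 0.902, -0.215], TCP at [0.217, -0.586, 0.247] pointing down, gripper open.
Joint ranges: [-3.01, 3.01], [-0.46, 2.08], [-1.47, 1.51], [0.13, 2.56], [-1, 4.14], [0.04, 2.09], [-2.66, 2.66]. Speed limits (rad/s): [2.57, 2.57, 3.14, 3.14, 3.14, 3.14, 3.14].

INTERFACE

Orientations are given as a unit quaternion [x, y, z, w].
In Python, from plant import get_state, snapshot, finish_job, boxes_of, pinpoint gives the robot as it stands.
- The arm moves only by the shell command python3 -m creep 'ROWS' [FORCE]. ROWS is JSON, a list of rows, each an object with "hand": the finger opening in m, from 0 to 0.0881; "slide": the shift along the tool's x, y, z in m, a list of three; "turn": the turn about the tool's z in degrees. A call has 1 to 5 rows; each row shifts and turns the commanded pose from where the row before left it, along the tool's axes as they then stand; what a row does not reach is not made up. A row lasts 1/8 s, in which the tool goes at most 62.5 mm and 10.7 degrees, less where a joint would pass 70% of its speed; a pose out of reach is approached as far as the arm can. A call is refused whole if a number of a shift passes 0.0625 or a number of a turn 10.7, either way. A call with a gripper value outside its range is refused whole. The fingers move at their own pace and stop on an object; FORCE is the grip in N (left out, the last holds). Time passes only in rows, so rows that do not move let the fingers close. It gives the time, the measured TCP pose, the force and the opening at its end, in the units of the state.
- get_state(): the state, without advancing time (a new reading comes with each control period).
- snapshot(name): name is "side" or "top"; returns a dict with "frame" (400x640x3 uint8, red, green, blue), "depth" (400x640 float32, m along the optical axis (not along the pixel's ray), 0 where there is no reading), "mtx" (3x3 intrinsics, pixels), "camera_from_world" (4x4, takes a point from world to camera coordinates). Camera axes: x right, y down, z forward; pixel columns grow to the right and rows downward; lengths in m; the calibration is good to about 2 mm. A picture is of the moment at which its call begins.
- finish_job(): hands the job in, once; it reports no verdict.
Trained networks look in a picture, given as the dict that the camera call returned (one of the last four; its "shot" number tells which), for a name from the list of things; names that differ only in an ending like _2 or _b are one class to them, and where a whole thing is asked for, a point or a joint stands for the part that bears it (a point fixed in the world has none). Each returns a list of dicts, best first, with "conf" (0 to 1); they miss things now and then, are a little off and sometimes report something else, mostly with a low value. They report only what shows in the picture. A call takes as long as a camera call.
- boxes_of(target, picture): "uv" ([column, row] in pixels, amid what is visible of it).
- pinpoint(target, picture): "uv" ([column, row] in pixels: a listed point, or the origin of a listed thing).
The state is a dict: "clock": time; "q": joint angles; "qd": joint speeds; "joint_torque": joint torques, N m; "tool_pos": TCP position; "eef_rot": TCP orientation; "contact_force": force on the tool from outside, world axes, zero at the start; "moment": the same for the moment, N m; "opening": opening from 0.0 (shut) to 1.0 (fully open).
Only numpy, scipy, OpenCV 4.12 (cv2) and the standard library are available. Lean on these libraries where they do the work, as an engineer would, in place of code of your own. Each camera call takes 0.05 s, during which the arm holds its last target.

## Working session

There is one attempt and no reset: what is moved stays moved. The work goes in short steps, Python scripts to look and compute and a shell command to move; the robot and the scene stay as the last step left them, time stands still between calls to the robot, and variables do not carry over. Pictures are saved under pics/ and viewed, and the job is handed in when it is done.

```bash
ls; mkdir -p pics; cat > h.py <<'E'
import numpy as np, cv2
from plant import *
def save(p,n): cv2.imwrite(f'pics/{n}.png',p['frame'][:,:,::-1])
def ray(p,uv):
    K=np.array(p['mtx']);T=np.array(p['camera_from_world']);R=T[:3,:3];t=T[:3,3]
    d=R.T@np.linalg.solve(K,[uv[0],uv[1],1.]);return -R.T@t,d
def atz(p,uv,z):
    o,d=ray(p,uv);return o+d*(z-o[2])/d[2]
def dep(p,uv):
    o,d=ray(p,uv);c,r=int(round(uv[0])),int(round(uv[1]))
    w=p['depth'][max(r-1,0):r+2,max(c-1,0):c+2];w=w[w>0]
    return o+d*np.median(w) if len(w) else None
def proj(p,X):
    K=np.array(p['mtx']);T=np.array(p['camera_from_world'])
    c=T[:3,:3]@np.array(X)+T[:3,3];u=K@c;return u[:2]/u[2]
E
python3 - <<'E'
from h import *
np.set_printoptions(precision=4,suppress=True)
s=get_state();print(s)
for n in('top','side'):
    p=snapshot(n);save(p,n+'0')
    print(n,p['shot'])
    for t,z in(('deck',0),('tray',.02),('tray_corner',.033),('tray_notch',.033),('stop',0),('bolt_knob',.0615),('vial_a',.02),('reagent',0),('jar',0),('tube_rack',0),('tip_box',0),('slide_box',0)):
        for r in pinpoint(t,p)[:2]:
            print(t,round(r['conf'],2),np.array(r['uv']).round(1),atz(p,r['uv'],z),dep(p,r['uv']))
E
```

```text
pics
{'clock': 0.0, 'q': array([ 1.2498,  0.69  , -0.1945,  1.5663,  0.1573,  0.9025, -0.2151]), 'qd': array([ 0.0004, -0.0003,  0.0002, -0.    , -0.0011,  0.001 ,  0.0007]), 'joint_torque': array([ -0.0005, -52.7548,  -1.2673, -15.3424,  -0.0527,   0.0066,
         0.0002]), 'tool_pos': array([ 0.2169, -0.5855,  0.2459]), 'eef_rot': array([ 0.8208, -0.5712, -0.0008, -0.0005]), 'contact_force': array([-0.1656,  0.6123, -0.0648]), 'moment': array([ 0.0407, -0.0272,  0.0316]), 'opening': 1.0020533024387364}
top 1
deck 0.75 [367.8 151.5] [ 0.6493 -0.128   0.    ] [ 0.6439 -0.1249  0.0287]
tray 0.72 [367.6 148.5] [ 0.6541 -0.1255  0.02  ] [ 0.6528 -0.1247  0.0267]
tray 0.25 [165.2 253.9] [0.3676 0.4489 0.02  ] [0.3698 0.4325 0.0614]
tray_corner 0.89 [365.6 211.6] [ 0.474  -0.1137  0.033 ] [ 0.4746 -0.1152  0.0186]
tray_notch 0.94 [353.7 200.1] [ 0.5068 -0.0813  0.033 ] [ 0.5078 -0.0823  0.0193]
stop 0.72 [165.4 193. ] [0.5406 0.4571 0.    ] [0.5357 0.4371 0.0505]
bolt_knob 0.68 [294.7 164.2] [0.6066 0.0796 0.0615] [0.6046 0.0788 0.0733]
bolt_knob 0.66 [354.3 196.7] [ 0.5141 -0.0812  0.06
[... 1032 characters left out ...]
39  0.0307]
bolt_knob 0.54 [269.1 207.8] [0.615  0.0831 0.0615] [0.6574 0.0369 0.0173]
vial_a 0.61 [298.2 234.4] [0.482  0.0966 0.02  ] [0.4778 0.1019 0.0255]
vial_a 0.49 [344.9 191.2] [ 0.4993 -0.2113  0.02  ] [ 0.4992 -0.2111  0.0201]
reagent 0.58 [369.3 175.2] [ 0.5    -0.3972  0.    ] [ 0.4802 -0.3586  0.0257]
jar 0.66 [403.5 188.4] [ 0.3445 -0.3913  0.    ] [ 0.3356 -0.3693  0.0147]
tube_rack 0.6 [202.6 295.4] [ 0.5453  0.452  -0.    ] [0.5396 0.456  0.007 ]
tip_box 0.84 [246.3 328. ] [0.3691 0.4631 0.    ] [0.3294 0.4987 0.0634]
tip_box 0.54 [335.9 204.7] [ 0.4926 -0.142   0.    ] [ 0.4761 -0.1155  0.0217]
slide_box 0.61 [340.6 159.7] [ 0.6628 -0.4346  0.    ] [ 0.6292 -0.3799  0.0355]
```

```bash
python3 - <<'E'
import cv2
for n in('top0','side0'):
    i=cv2.imread(f'pics/{n}.png')
    c=i[80:280,150:500] if n=='top0' else i[110:310,170:470]
    cv2.imwrite(f'pics/{n}z.png',cv2.resize(c,None,fx=2.28,fy=2.28,interpolation=cv2.INTER_CUBIC))
E
```

```text
(no output)
```

View pics/top0z.png

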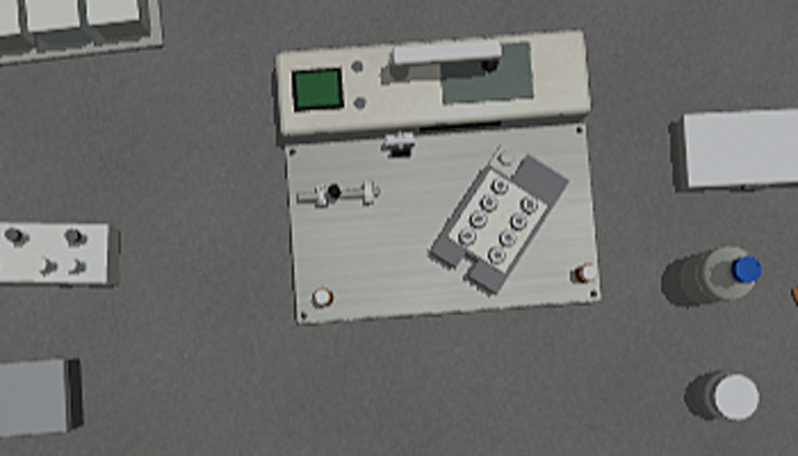

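View pics/side0z.png

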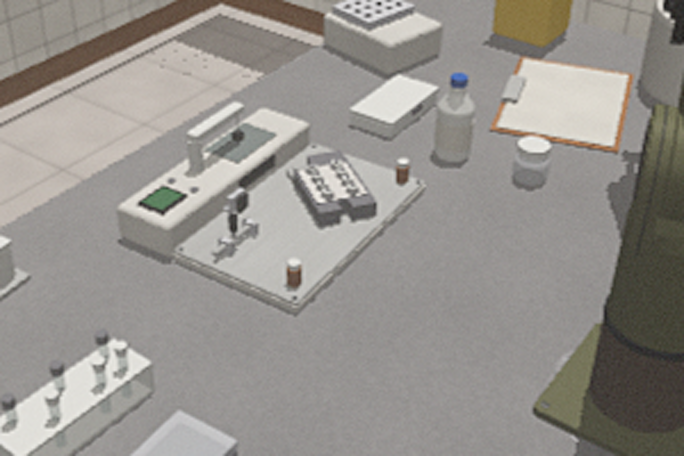

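The tray is swung out by about 50°. In the top view the pin is near (371,149), the free front corner near (365,208), and the bolt knob near (297,164). Vial_b stands near (407,200). Next I'll measure the deck and tray pose precisely.

```bash
python3 - <<'E'
import cv2
i=cv2.imread('pics/top0.png')
c=i[130:225,270:420]
c=cv2.resize(c,None,fx=5.3,fy=5.3,interpolation=cv2.INTER_CUBIC)
for k in range(270,420,10):
    x=int((k+.5-270)*5.3);cv2.line(c,(x,0),(x,8),(0,0,255),1);cv2.putText(c,str(k),(x-10,18),0,.3,(0,0,255))
for k in range(130,225,10):
    x=int((k+.5-130)*5.3);cv2.line(c,(0,x),(8,x),(0,0,255),1);cv2.putText(c,str(k),(10,x+3),0,.3,(0,0,255))
cv2.imwrite('pics/top0zz.png',c)
E
```

```text
(no output)
```

View pics/top0zz.png

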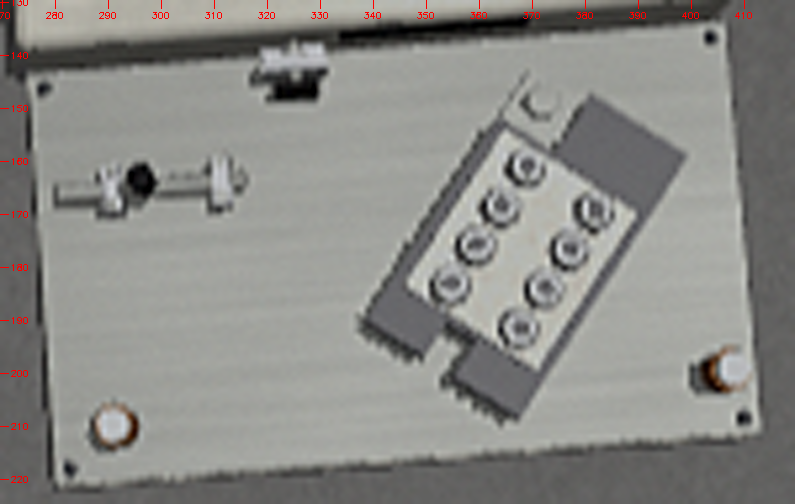

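```bash
python3 - <<'E'
from h import *
from scipy.optimize import least_squares
np.set_printoptions(precision=4,suppress=True)
p=snapshot('top')
def f(m):return atz(p,m[0],m[1])[:2]
D=[((371.4,148.9),.038,(0,0)),((296.1,163.7),.075,(-30,213)),((279.3,221.6),.02,(-185,275)),((413.3,211.2),.02,(-185,-105))]
T=[((371.4,148.9),.038,(0,0)),((367,208.9),.046,(-80,150)),((337.4,189.5),.046,(15,150)),((398.9,158.7),.046,(-80,-15))]
def fit(S):
    W=np.array([f(m) for m in S]);L=np.array([m[2] for m in S])/1000
    R=lambda a:np.array([[np.cos(a),-np.sin(a)],[np.sin(a),np.cos(a)]])
    r=least_squares(lambda q:((R(q[2])@L.T).T+q[:2]-W).ravel(),[.65,-.12,.3])
    print(r.x,np.degrees(r.x[2]),'res mm',r.fun.reshape(-1,2)*1000);return r.x,R(r.x[2])
xd,Rd=fit(D);xt,Rt=fit(T)
for d in[(-89,132),(-110,132),(-120,132)]: print('tray pt',d,xt[:2]+Rt@np.array(d)/1000, 'home',xd[:2]+Rd@np.array(d)/1000)
print('knob',xd[:2]+Rd@[-.03,.215])
E
```

```text
[ 0.6503 -0.1348  0.059 ] 3.380880838483421 res mm [[ 1.0231 -0.6208]
 [ 2.102   1.2752]
 [-1.9741  0.2937]
 [-1.1509 -0.9481]]
[ 0.6505 -0.1341  0.9717] 55.67190199443323 res mm [[ 1.273   0.0054]
 [ 0.66    0.8685]
 [-1.0935 -1.0511]
 [-0.8395  0.1771]]
tray pt (-89, 132) [ 0.4913 -0.1332] home [ 0.5536 -0.0082]
tray pt (-110, 132) [ 0.4795 -0.1505] home [ 0.5327 -0.0095]
tray pt (-120, 132) [ 0.4738 -0.1588] home [ 0.5227 -0.0101]
knob [0.6076 0.0781]
```

```bash
python3 -m creep '[{"hand":0,"slide":[-0.0314,-0.0393,0],"turn":0},{"hand":0,"slide":[-0.0314,-0.0393,0],"turn":0},{"hand":0,"slide":[-0.0314,-0.0393,0],"turn":0},{"hand":0,"slide":[-0.0314,-0.0393,0],"turn":0},{"hand":0,"slide":[-0.0314,-0.0393,0],"turn":0}]' 10
python3 -m creep '[{"hand":0,"slide":[-0.0314,-0.0393,0],"turn":0},{"hand":0,"slide":[-0.0314,-0.0393,0],"turn":0},{"hand":0,"slide":[-0.0314,-0.0393,0],"turn":0},{"hand":0,"slide":[-0.0314,-0.0393,0],"turn":0},{"hand":0,"slide":[-0.0314,-0.0393,0],"turn":0}]'
python3 -m creep '[{"hand":0,"slide":[0,0,0.02],"turn":-8.8},{"hand":0,"slide":[0,0,0.02],"turn":-8.8},{"hand":0,"slide":[0,0,0.02],"turn":-8.8},{"hand":0,"slide":[0,0,0.02],"turn":-8.8}]'
python3 -c "
from h import *
s=get_state();print(s['clock'],s['tool_pos'],s['eef_rot'],s['contact_force'],s['opening'])"
```

```text
clock: 1.98
tool_pos: [0.3477, -0.3693, 0.2469]
eef_rot: [0.821, -0.571, 0.0, -0.0]
contact_force: [0.2, -0.0, -0.1]
opening: 0.459
clock: 2.6
tool_pos: [0.4775, -0.1537, 0.2469]
eef_rot: [0.821, -0.571, 0.0, -0.0]
contact_force: [0.3, 0.6, 0.4]
opening: 0.009
clock: 3.1
tool_pos: [0.4769, -0.1551, 0.1663]
eef_rot: [0.956, -0.294, 0.0, -0.0]
contact_force: [-0.5, -0.8, -0.7]
opening: 0.004
3.1 [ 0.47693299 -0.155117    0.16626185] [ 9.55845422e-01 -2.93869653e-01  3.89427871e-04 -7.46389672e-05] [-0.47178591 -0.80167143 -0.67565863] 0.004070966949427162
```

```bash
python3 -m creep '[{"hand":0,"slide":[0,0,0.035],"turn":0},{"hand":0,"slide":[0,0,0.035],"turn":0},{"hand":0,"slide":[0,0,0.02],"turn":0},{"hand":0,"slide":[0,0,0],"turn":0}]'
python3 - <<'E'
from h import *
for n in('top','side'):
    p=snapshot(n);save(p,n+'1')
    print(proj(p,get_state()['tool_pos']))
a=cv2.imread('pics/top1.png')[120:240,270:430];b=cv2.imread('pics/side1.png')[130:250,260:420]
cv2.imwrite('pics/c1.png',cv2.resize(np.hstack([a,b]),None,fx=2.5,fy=2.5,interpolation=cv2.INTER_CUBIC))
E
```

```text
clock: 3.6
tool_pos: [0.476, -0.1549, 0.0757]
eef_rot: [0.955, -0.296, -0.001, 0.0]
contact_force: [-0.2, 0.3, 0.7]
opening: 0.003
[382.58321814 209.62157308]
[342.49683232 186.65958107]
```

View pics/c1.png

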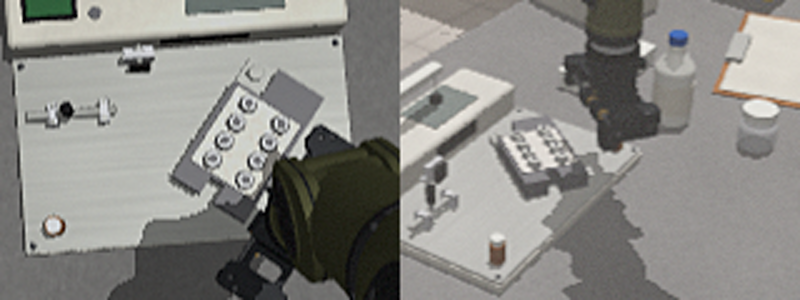

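The fingers are beside the tray's front side near its free corner, with about 25 mm clear and the vial clear too. I'll lower and creep up to contact.

```bash
python3 -m creep '[{"hand":0,"slide":[0,0,0.02],"turn":0},{"hand":0,"slide":[0,0,0.02],"turn":0},{"hand":0,"slide":[0,-0.006,0],"turn":0},{"hand":0,"slide":[0,-0.005,0],"turn":0},{"hand":0,"slide":[0,0,0],"turn":0}]'
python3 -m creep '[{"hand":0,"slide":[0,-0.004,0],"turn":0},{"hand":0,"slide":[0,-0.004,0],"turn":0},{"hand":0,"slide":[0,-0.003,0],"turn":0},{"hand":0,"slide":[0,-0.003,0],"turn":0}]'
```

```text
clock: 4.32
tool_pos: [0.484, -0.1455, 0.0378]
eef_rot: [0.955, -0.296, 0.001, -0.0]
contact_force: [0.0, 0.4, -0.1]
opening: 0.006
clock: 4.82
tool_pos: [0.4899, -0.1352, 0.0368]
eef_rot: [0.955, -0.297, -0.001, 0.001]
contact_force: [-2.5, -3.6, 3.3]
opening: 0.006
```

```bash
python3 -m creep '[{"hand":0,"slide":[-0.0046,-0.0071,0],"turn":3},{"hand":0,"slide":[-0.0046,-0.0071,0],"turn":3},{"hand":0,"slide":[-0.0046,-0.0071,0],"turn":3},{"hand":0,"slide":[-0.0046,-0.0071,0],"turn":3}]'
python3 -m creep '[{"hand":0,"slide":[-0.0046,-0.0071,0],"turn":3},{"hand":0,"slide":[-0.0046,-0.0071,0],"turn":3},{"hand":0,"slide":[-0.0046,-0.0071,0],"turn":3},{"hand":0,"slide":[-0.0046,-0.0071,0],"turn":3},{"hand":0,"slide":[-0.0046,-0.0071,0],"turn":3}]'
python3 - <<'E'
from h import *
s=get_state();w=np.array(s['tool_pos'][:2])-[.6503,-.1348];q=s['eef_rot'];a=2*np.arctan2(q[1],q[0])+np.pi/2
c,n=np.cos(a),np.sin(a);print('yaw',np.degrees(a),'tray pt',c*w[0]+n*w[1],-n*w[0]+c*w[1])
p=snapshot('top');save(p,'top2');
cv2.imwrite('pics/c2.png',cv2.resize(p['frame'][120:240,270:430,::-1],None,fx=4,fy=4,interpolation=cv2.INTER_CUBIC))
E
```

```text
clock: 5.32
tool_pos: [0.4932, -0.102, 0.0368]
eef_rot: [0.918, -0.396, -0.001, 0.001]
contact_force: [-1.4, -3.1, 1.7]
opening: 0.007
clock: 5.95
tool_pos: [0.5082, -0.0608, 0.0367]
eef_rot: [0.859, -0.513, -0.0, 0.0]
contact_force: [-3.1, -2.8, 2.5]
opening: 0.007
yaw 28.3241762301618 tray pt -0.09002406919964559 0.13255465534031385
```

View pics/c2.png

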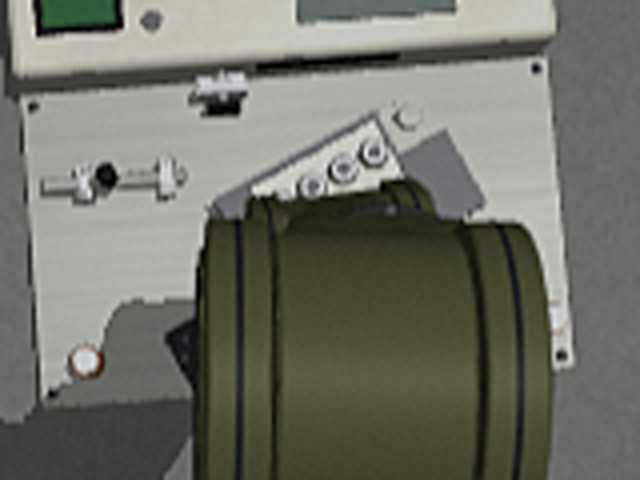

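```bash
python3 -m creep '[{"hand":0,"slide":[-0.0046,-0.0071,0],"turn":3},{"hand":0,"slide":[-0.0046,-0.0071,0],"turn":3},{"hand":0,"slide":[-0.0046,-0.0071,0],"turn":3},{"hand":0,"slide":[-0.0046,-0.0071,0],"turn":3},{"hand":0,"slide":[-0.0046,-0.0071,0],"turn":3}]'
python3 -m creep '[{"hand":0,"slide":[-0.0031,-0.0046,0],"turn":2},{"hand":0,"slide":[-0.0031,-0.0046,0],"turn":2},{"hand":0,"slide":[-0.0016,-0.0023,0],"turn":1},{"hand":0,"slide":[0,0,0],"turn":0}]'
cat > st.py <<'E'
from h import *
s=get_state();w=np.array(s['tool_pos'][:2])-[.6503,-.1348];q=s['eef_rot'];a=2*np.arctan2(q[1],q[0])+np.pi/2
c,n=np.cos(a),np.sin(a);print('rel yaw',np.degrees(a)-3.4,'tray pt',c*w[0]+n*w[1],-n*w[0]+c*w[1],s['contact_force'])
E
python3 st.py
```

```text
clock: 6.62
tool_pos: [0.5328, -0.0257, 0.0367]
eef_rot: [0.785, -0.62, 0.0, -0.0]
contact_force: [-1.3, -1.9, -0.1]
opening: 0.003
clock: 7.12
tool_pos: [0.5426, -0.0158, 0.0367]
eef_rot: [0.758, -0.652, 0.0, -0.001]
contact_force: [-0.6, -0.4, -1.2]
opening: 0.007
rel yaw 5.158790537552379 tray pt -0.08880088913030798 0.1337257867877925 [-0.55063513 -0.42257289 -1.15705238]
```

```bash
python3 -m creep '[{"hand":0,"slide":[-0.0008,-0.0012,0],"turn":0.5},{"hand":0,"slide":[-0.0008,-0.0012,0],"turn":0.5},{"hand":0,"slide":[-0.0008,-0.0012,0],"turn":0.5},{"hand":0,"slide":[-0.0008,-0.0012,0],"turn":0.5},{"hand":0,"slide":[-0.0008,-0.0012,0],"turn":0.5}]'
python3 -m creep '[{"hand":0,"slide":[-0.0008,-0.0012,0],"turn":0.5},{"hand":0,"slide":[-0.0006,-0.0008,0],"turn":0.4},{"hand":0,"slide":[0,0,0],"turn":0}]'
python3 st.py
```

```text
clock: 7.75
tool_pos: [0.5474, -0.0116, 0.0367]
eef_rot: [0.743, -0.669, 0.0, 0.0]
contact_force: [-2.7, -1.8, 1.1]
opening: 0.004
clock: 8.12
tool_pos: [0.5495, -0.0098, 0.0367]
eef_rot: [0.738, -0.675, 0.0, -0.0]
contact_force: [-1.2, -2.8, -1.0]
opening: 0.011
rel yaw 1.7376919488899696 tray pt -0.08918135838348369 0.13348412891577022 [-1.22053742 -2.77171866 -1.03258585]
```

```bash

python3 -m creep '[{"hand":0,"slide":[-0.0003,-0.0004,0],"turn":0.2},{"hand":0,"slide":[-0.0003,-0.0004,0],"turn":0.2},{"hand":0,"slide":[-0.0003,-0.0004,0],"turn":0.2}]'; python3 -m creep '[{"hand":0,"slide":[-0.0003,-0.0004,0],"turn":0.2},{"hand":0,"slide":[-0.0003,-0.0004,0],"turn":0.2},{"hand":0,"slide":[0,-0.0004,0],"turn":0.2}]'
python3 st.py
```

```text
clock: 8.5
tool_pos: [0.5504, -0.0091, 0.0367]
eef_rot: [0.734, -0.679, 0.0, -0.0]
contact_force: [-1.9, -1.3, -1.1]
opening: 0.003
clock: 8.88
tool_pos: [0.5513, -0.0082, 0.0367]
eef_rot: [0.731, -0.682, -0.0, 0.0]
contact_force: [-2.7, -2.0, 1.1]
opening: 0.004
rel yaw 0.5271761330932891 tray pt -0.09014214737305969 0.133060017153808 [-2.72277103 -2.02772372  1.1070733 ]
```

```bash

for i in 1 2; do python3 -m creep '[{"hand":0,"slide":[-0.0002,-0.0004,0],"turn":0.1},{"hand":0,"slide":[-0.0002,-0.0004,0],"turn":0.1}]'|grep -E 'pos|force'; done; python3 st.py
```

```text
tool_pos: [0.5515, -0.008, 0.0367]
contact_force: [-4.7, -2.2, 2.1]
tool_pos: [0.5515, -0.008, 0.0367]
contact_force: [-6.4, -2.2, 3.5]
rel yaw 0.10769271615273146 tray pt -0.09084566350778976 0.13261686015613686 [-6.44053271 -2.16051247  3.50442224]
```

```bash

python3 -m creep '[{"hand":0,"slide":[-0.0002,-0.0004,0],"turn":0.1},{"hand":0,"slide":[-0.0002,-0.0004,0],"turn":0.1}]'|grep -E 'pos|force'; python3 st.py
```

```text
tool_pos: [0.5515, -0.0079, 0.0367]
contact_force: [-7.1, -3.9, 5.3]
rel yaw -0.10065547222898497 tray pt -0.09134809899523341 0.13236679470476076 [-7.06419914 -3.94034643  5.32478587]
```

```bash

for i in 1 2; do python3 -m creep '[{"hand":0,"slide":[0,-0.0005,0],"turn":0},{"hand":0,"slide":[0,-0.0005,0],"turn":0}]'|grep -E 'pos|force'; done;  python3 -m creep '[{"hand":0,"slide":[0,0,0],"turn":0},{"hand":0,"slide":[0,0,0],"turn":0}]'|grep -E 'pos|force'
```

```text
tool_pos: [0.5515, -0.0079, 0.0367]
contact_force: [-9.4, -3.4, 7.6]
tool_pos: [0.5515, -0.0079, 0.0367]
contact_force: [-10.5, -3.4, 8.2]
tool_pos: [0.5515, -0.0079, 0.0366]
contact_force: [-9.0, -3.7, 6.7]
```

```bash

python3 -m creep '[{"hand":0,"slide":[0,-0.0003,0],"turn":0},{"hand":0,"slide":[0,0,0],"turn":0},{"hand":0,"slide":[0,0,0],"turn":0}]'|grep -E 'pos|force'
python3 - <<'E'
from h import *
for n in('top','side'):
    p=snapshot(n);save(p,n+'3')
a=cv2.imread('pics/top3.png')[120:240,270:430];b=cv2.imread('pics/side3.png')[130:250,230:390]
cv2.imwrite('pics/c3.png',cv2.resize(np.hstack([a,b]),None,fx=2.5,fy=2.5,interpolation=cv2.INTER_CUBIC))
E
```

```text
tool_pos: [0.5515, -0.0079, 0.0366]
contact_force: [-10.6, -3.1, 8.8]
```

View pics/c3.png

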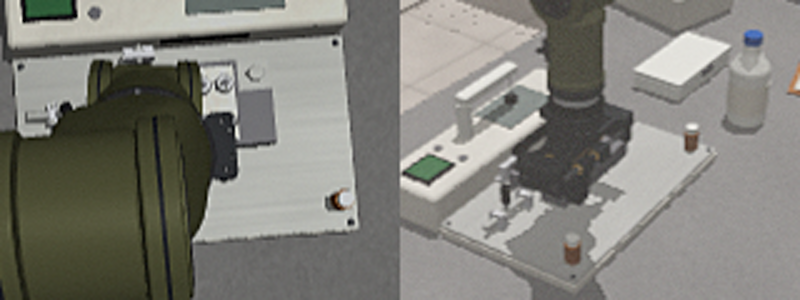

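```bash

python3 -m creep '[{"hand":0,"slide":[0,0.006,0],"turn":0},{"hand":0,"slide":[0,0.012,0],"turn":0},{"hand":0,"slide":[0,0.02,0],"turn":0},{"hand":0,"slide":[0,0,-0.045],"turn":0},{"hand":0,"slide":[0,0,-0.045],"turn":0}]'
python3 -m creep '[{"hand":0,"slide":[-0.05,0,0],"turn":0},{"hand":0,"slide":[-0.05,0,0],"turn":0},{"hand":0,"slide":[-0.05,0,0],"turn":0},{"hand":0,"slide":[-0.02,0,0],"turn":0},{"hand":0,"slide":[0,0,0],"turn":0}]'
python3 st.py
python3 - <<'E'
from h import *
for n in('top','side'):
    p=snapshot(n);save(p,n+'4')
    for t,z in(('tray_corner',.033),('tray_notch',.033),('bolt_knob',.0615)):
        for r in pinpoint(t,p)[:2]: print(n,t,round(r['conf'],2),np.array(r['uv']).round(1),atz(p,r['uv'],z).round(4))
a=cv2.imread('pics/top4.png')[120:240,270:430];b=cv2.imread('pics/side4.png')[150:250,230:390]
cv2.imwrite('pics/c4.png',cv2.resize(a,None,fx=5,fy=5,interpolation=cv2.INTER_CUBIC))
cv2.imwrite('pics/d4.png',cv2.resize(b,None,fx=5,fy=5,interpolation=cv2.INTER_CUBIC))
E
```

```text
clock: 11.48
tool_pos: [0.5183, -0.0085, 0.1275]
eef_rot: [0.728, -0.686, 0.0, -0.0]
contact_force: [1.1, -0.1, -0.5]
opening: 0.002
clock: 12.1
tool_pos: [0.5083, 0.1634, 0.1267]
eef_rot: [0.729, -0.685, -0.0, -0.001]
contact_force: [0.0, 0.9, -0.2]
opening: 0.006
rel yaw 0.19434942708758118 tray pt -0.12305946389830125 0.3065041443081332 [ 0.0329234   0.87104387 -0.16653112]
top tray_corner 0.62 [320.6 179.3] [0.5671 0.0099 0.033 ]
top tray_notch 0.85 [322.3 164.2] [0.6096 0.0043 0.033 ]
top bolt_knob 0.61 [294.6 162.2] [0.6121 0.0798 0.0615]
side tray_corner 0.67 [295.8 215.2] [0.5418 0.032  0.033 ]
side tray_corner 0.29 [245.1 326.7] [0.3536 0.4804 0.033 ]
side tray_notch 0.76 [282.6 201.4] [ 0.6299 -0.0051  0.033 ]
side bolt_knob 0.39 [269.2 205.3] [0.6243 0.0718 0.0615]
```

View pics/c4.png

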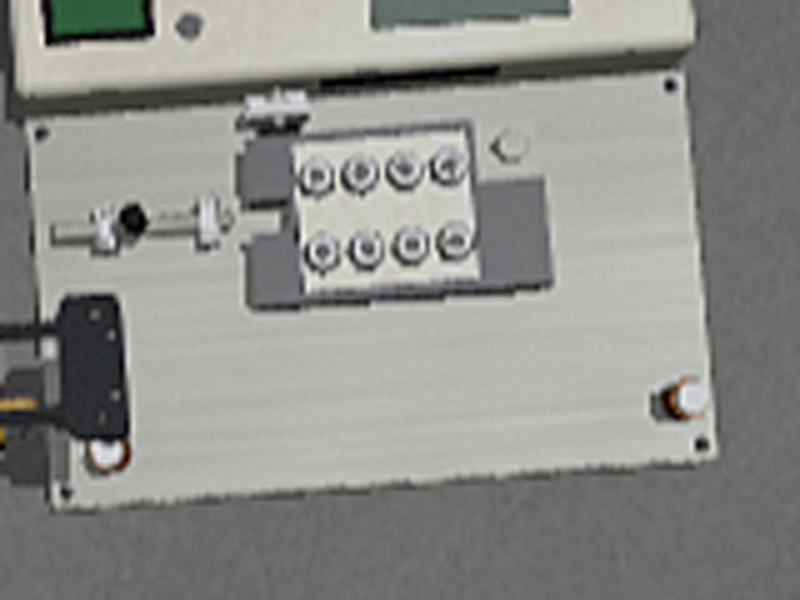

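View pics/d4.png

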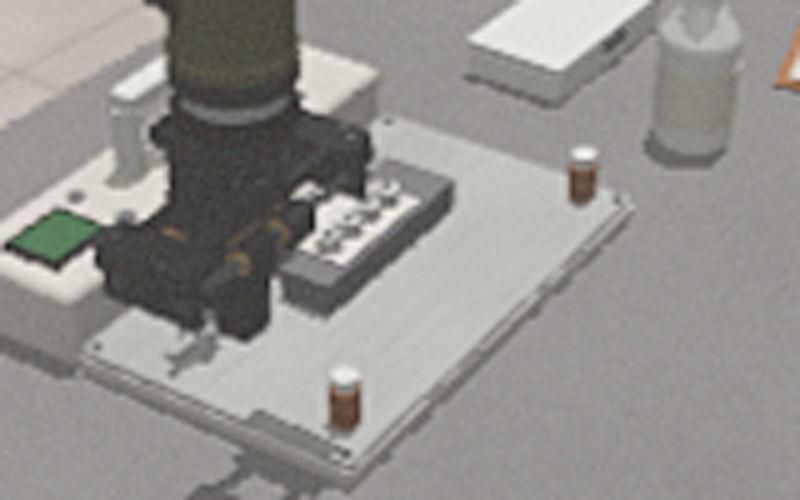

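```bash
python3 - <<'E'
from h import *
np.set_printoptions(precision=2,suppress=True)
p=snapshot('top');save(p,'top5')
S=8;x0,y0=270,130
c=cv2.resize(p['frame'][130:200,270:370,::-1],None,fx=S,fy=S,interpolation=cv2.INTER_CUBIC)
Z=lambda uv:((np.array(uv)+.5-[x0,y0])*S)
pin=np.array([.6503,-.1348]);a=np.radians(3.38)
def W(d,z,a=a): return [pin[0]+np.cos(a)*d[0]-np.sin(a)*d[1],pin[1]+np.sin(a)*d[0]+np.cos(a)*d[1],z]
P=lambda d,z:tuple(int(v) for v in Z(proj(p,W(d,z))).round())
for q in[[(-.08,.15),(-.039,.15),(-.039,.128),(-.021,.128),(-.021,.15),(.015,.15)]]:
    for u,v in zip(q,q[1:]): cv2.line(c,P(u,.046),P(v,.046),(0,0,255),1)
cv2.line(c,P((-.03,.162),.038),P((-.03,.255),.038),(255,0,0),1)
cv2.circle(c,P((-.03,.215),.075),3,(0,255,0),-1)
cv2.imwrite('pics/c5.png',c)
print('cam',ray(p,(0,0))[0])
E
```

```text
cam [ 0.43 -0.    1.16]
```

View pics/c5.png

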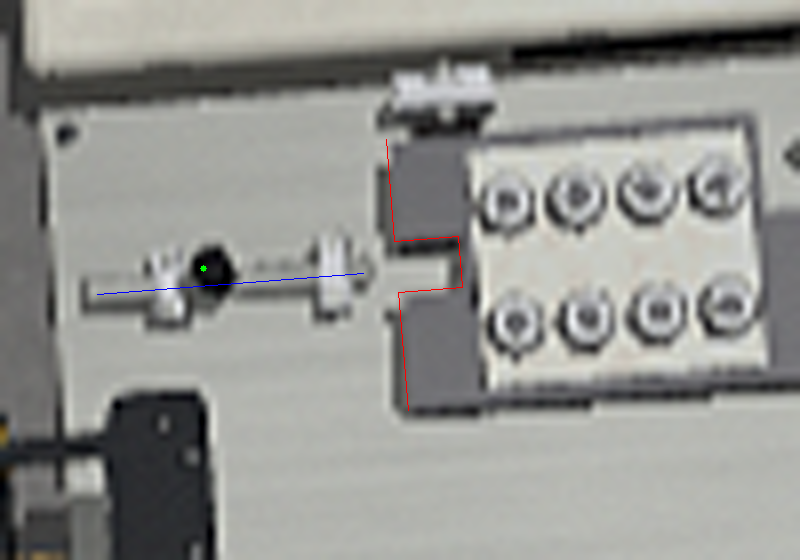

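The overlay of the home-tray model matches the picture: notch mouth at zoom (395,265), and the bolt line runs straight into it. The knob is at (212,268). Next I'll position the closed fingers on the left side of the knob.

```bash

python3 -m creep '[{"hand":0,"slide":[0.017,-0.031,0],"turn":0},{"hand":0,"slide":[0.017,-0.031,0],"turn":0},{"hand":0,"slide":[0.017,-0.032,0],"turn":0},{"hand":0,"slide":[0,0,0.03],"turn":0},{"hand":0,"slide":[0,0,0],"turn":0}]'
python3 st.py
python3 - <<'E'
from h import *
for n in('top','side'):
    p=snapshot(n);save(p,n+'6')
a=cv2.imread('pics/top6.png')[120:220,250:380];b=cv2.imread('pics/side6.png')[150:250,210:340]
cv2.imwrite('pics/c6.png',cv2.resize(np.hstack([a,b]),None,fx=3,fy=3,interpolation=cv2.INTER_CUBIC))
E
```

```text
clock: 13.18
tool_pos: [0.6033, 0.1144, 0.0948]
eef_rot: [0.727, -0.687, -0.001, 0.002]
contact_force: [-0.6, -0.3, -0.2]
opening: 0.004
rel yaw -0.1124047790138718 tray pt -0.03260539811197672 0.2515127522911626 [-0.56902045 -0.32270214 -0.1621154 ]
```

View pics/c6.png

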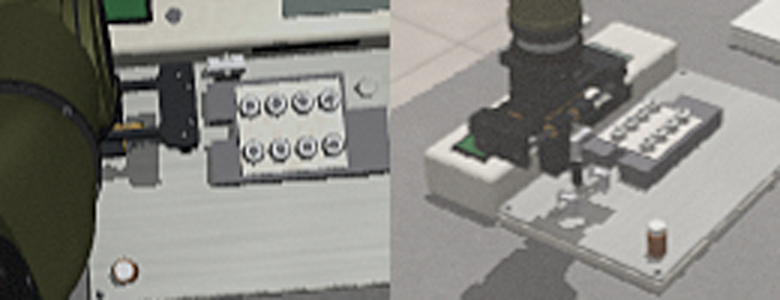

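```bash

python3 -m creep '[{"hand":0,"slide":[-0.002,-0.002,0.017],"turn":0},{"hand":0,"slide":[0,0,0.017],"turn":0},{"hand":0,"slide":[0,0,0],"turn":0}]'
python3 -m creep '[{"hand":0,"slide":[0.005,0,0],"turn":0},{"hand":0,"slide":[0.004,0,0],"turn":0},{"hand":0,"slide":[0.003,0,0],"turn":0}]'
python3 st.py
python3 - <<'E'
from h import *
p=snapshot('side');save(p,'side7')
cv2.imwrite('pics/c7.png',cv2.resize(cv2.imread('pics/side7.png')[160:250,230:340],None,fx=6,fy=6,interpolation=cv2.INTER_CUBIC))
E
```

```text
clock: 13.65
tool_pos: [0.6055, 0.1173, 0.0609]
eef_rot: [0.727, -0.686, -0.001, 0.001]
contact_force: [-0.2, -0.9, -0.4]
opening: 0.007
clock: 14.02
tool_pos: [0.608, 0.1046, 0.0632]
eef_rot: [0.727, -0.687, 0.0, -0.0]
contact_force: [0.5, 0.9, -0.0]
opening: 0.007
rel yaw -0.10889577945967632 tray pt -0.028465743493811736 0.24147120890139426 [ 0.49203892  0.85343899 -0.00844441]
```

View pics/c7.png

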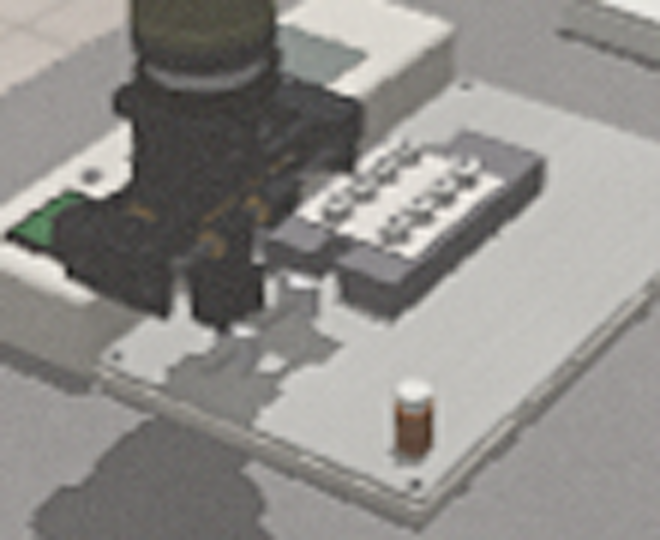

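```bash

R='[{"hand":0,"slide":[0.002,0,0],"turn":0},{"hand":0,"slide":[0.002,0,0],"turn":0},{"hand":0,"slide":[0.002,0,0],"turn":0}]'
python3 -m creep '[{"hand":0,"slide":[0.002,0,0],"turn":0},{"hand":0,"slide":[0.002,0,0],"turn":0},{"hand":0,"slide":[0.002,0,0],"turn":0}]'|grep -E 'pos|force'; python3 st.py
python3 -m creep '[{"hand":0,"slide":[0.002,0,0],"turn":0},{"hand":0,"slide":[0.002,0,0],"turn":0}]'|grep -E 'pos|force'; python3 st.py
```

```text
tool_pos: [0.608, 0.0993, 0.0627]
contact_force: [-0.2, -0.3, 0.3]
rel yaw -0.0608308327552467 tray pt -0.028568713097215294 0.23616059414823448 [-0.17395278 -0.31209942  0.29129494]
tool_pos: [0.6082, 0.0963, 0.0627]
contact_force: [-0.0, 2.7, -0.0]
rel yaw -0.029183497870703956 tray pt -0.02843755194330079 0.2331501277210571 [-0.02869085  2.74674607 -0.03166756]
```

```bash

python3 -m creep '[{"hand":0,"slide":[0.002,0,0],"turn":0},{"hand":0,"slide":[0.002,0,0],"turn":0},{"hand":0,"slide":[0.002,0,0],"turn":0}]'|grep -E 'pos|force'
python3 -m creep '[{"hand":0,"slide":[0.0015,0,0],"turn":0},{"hand":0,"slide":[0.0015,0,0],"turn":0}]'|grep -E 'pos|force'; python3 st.py
```

```text
tool_pos: [0.6086, 0.0894, 0.0627]
contact_force: [-0.4, 2.4, 0.5]
tool_pos: [0.6088, 0.0862, 0.0627]
contact_force: [-0.6, 2.0, -0.1]
rel yaw -0.07164620967574997 tray pt -0.028623893893517556 0.2230491472477504 [-0.62797288  1.97901033 -0.11386796]
```

```bash

python3 -m creep '[{"hand":0,"slide":[0.0015,0,0],"turn":0},{"hand":0,"slide":[0.0015,0,0],"turn":0}]'|grep -E 'pos|force'; python3 st.py
```

```text
tool_pos: [0.6089, 0.0833, 0.0627]
contact_force: [0.1, 2.0, 0.3]
rel yaw -0.07182651436385479 tray pt -0.028639033753395323 0.22008835985027167 [0.12821533 1.98272001 0.27214962]
```

```bash

python3 -m creep '[{"hand":0,"slide":[0.0015,0,0],"turn":0},{"hand":0,"slide":[0.0015,0,0],"turn":0}]'|grep -E 'pos|force'; python3 st.py
```

```text
tool_pos: [0.6091, 0.0803, 0.0627]
contact_force: [-1.0, 2.3, 0.4]
rel yaw -0.06719230796129816 tray pt -0.028631520193417616 0.21708707983261163 [-0.955459    2.25453209  0.42490816]
```

```bash

python3 -m creep '[{"hand":0,"slide":[0.001,0,0],"turn":0},{"hand":0,"slide":[0.001,0,0],"turn":0},{"hand":0,"slide":[0.001,0,0],"turn":0}]'|grep -E 'pos|force'; python3 st.py
```

```text
tool_pos: [0.6093, 0.0773, 0.0627]
contact_force: [-0.5, 2.4, -0.1]
rel yaw -0.07074163652447929 tray pt -0.02865843781339939 0.2141311599256055 [-0.5275501   2.37948095 -0.09852162]
```

```bash

python3 -m creep '[{"hand":0,"slide":[0.001,0,0],"turn":0},{"hand":0,"slide":[0.001,0,0],"turn":0}]'|grep -E 'pos|force'; python3 st.py
```

```text
tool_pos: [0.6094, 0.0753, 0.0627]
contact_force: [-0.1, 2.1, -0.2]
rel yaw -0.07066123224261078 tray pt -0.028621973534290843 0.2121218068134619 [-0.11184241  2.07954698 -0.18130479]
```

```bash

python3 -m creep '[{"hand":0,"slide":[0.001,0,0],"turn":0},{"hand":0,"slide":[0.001,0,0],"turn":0}]'|grep -E 'pos|force'; python3 st.py
```

```text
tool_pos: [0.6095, 0.0733, 0.0627]
contact_force: [-0.3, 2.0, 0.3]
rel yaw -0.0691356423584546 tray pt -0.0286459919061669 0.210089620481932 [-0.31944206  2.02441009  0.33925233]
```

```bash

python3 -m creep '[{"hand":0,"slide":[0.001,0,0],"turn":0},{"hand":0,"slide":[0.001,0,0],"turn":0}]'|grep -E 'pos|force'; python3 st.py
```

```text
tool_pos: [0.6096, 0.0722, 0.0627]
contact_force: [-1.3, 4.8, -0.7]
rel yaw -0.03979787906357668 tray pt -0.02853318718427055 0.2090530605164581 [-1.27297835  4.8324827  -0.71691756]
```

```bash

python3 -m creep '[{"hand":0,"slide":[0.001,0,0],"turn":0},{"hand":0,"slide":[0.001,0,0],"turn":0}]'|grep -E 'pos|force'; python3 st.py
```

```text
tool_pos: [0.6096, 0.0721, 0.0627]
contact_force: [-0.8, 7.9, 0.9]
rel yaw 0.03304124642747297 tray pt -0.028283400759561383 0.20895971269963995 [-0.81216735  7.89275444  0.85672528]
```

```bash

python3 -m creep '[{"hand":0,"slide":[0,0,0],"turn":0},{"hand":0,"slide":[0,0,0],"turn":0}]'|grep -E 'pos|force'
python3 -m creep '[{"hand":0,"slide":[-0.005,0,0],"turn":0},{"hand":0,"slide":[-0.015,0,0],"turn":0},{"hand":0,"slide":[-0.015,0,-0.01],"turn":0},{"hand":0,"slide":[0,0,-0.05],"turn":0},{"hand":0,"slide":[0,0,-0.05],"turn":0}]'
python3 -m creep '[{"hand":0,"slide":[0,0.05,0],"turn":0},{"hand":0,"slide":[0,0.05,0],"turn":0},{"hand":0,"slide":[-0.03,0.03,0],"turn":0},{"hand":0,"slide":[0,0,0],"turn":0}]'
python3 - <<'E'
from h import *
p=snapshot('top');save(p,'top8')
S=8;x0,y0=270,130
c=cv2.resize(p['frame'][130:200,270:370,::-1],None,fx=S,fy=S,interpolation=cv2.INTER_CUBIC)
Z=lambda uv:((np.array(uv)+.5-[x0,y0])*S)
pin=np.array([.6503,-.1348]);a=np.radians(3.38)
W=lambda d,z:[pin[0]+np.cos(a)*d[0]-np.sin(a)*d[1],pin[1]+np.sin(a)*d[0]+np.cos(a)*d[1],z]
P=lambda d,z:tuple(int(v) for v in Z(proj(p,W(d,z))).round())
q=[(-.08,.15),(-.039,.15),(-.039,.128),(-.021,.128),(-.021,.15),(.015,.15)]
for u,v in zip(q,q[1:]): cv2.line(c,P(u,.046),P(v,.046),(0,0,255),1)
cv2.circle(c,P((-.03,.188),.075),3,(0,255,0),-1)
cv2.imwrite('pics/c8.png',c)
p=snapshot('side');save(p,'side8')
E
```

```text
tool_pos: [0.6095, 0.0721, 0.0627]
contact_force: [-1.5, 6.8, 0.7]
clock: 18.08
tool_pos: [0.6074, 0.1055, 0.1743]
eef_rot: [0.728, -0.686, -0.0, 0.0]
contact_force: [0.2, 0.4, 0.5]
opening: 0.008
clock: 18.58
tool_pos: [0.4736, 0.1297, 0.1734]
eef_rot: [0.729, -0.684, -0.001, 0.0]
contact_force: [0.6, 0.3, 1.0]
opening: 0.009
```

View pics/c8.png

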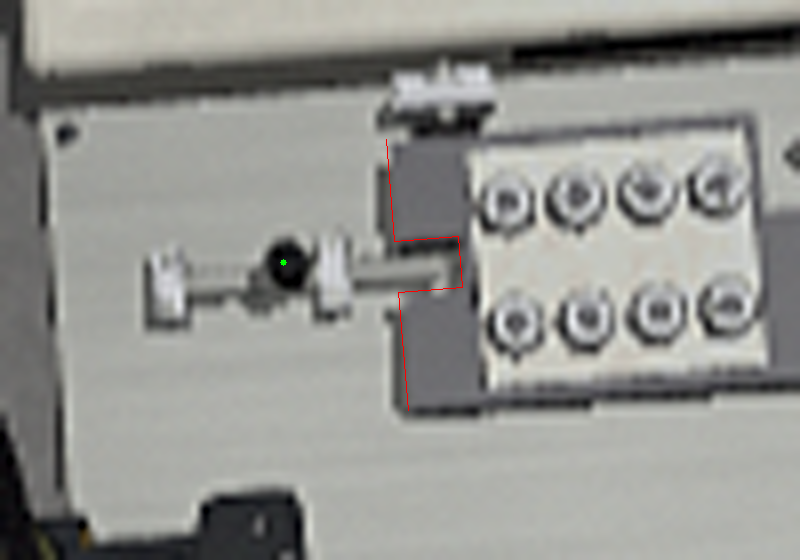

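View pics/side8.png

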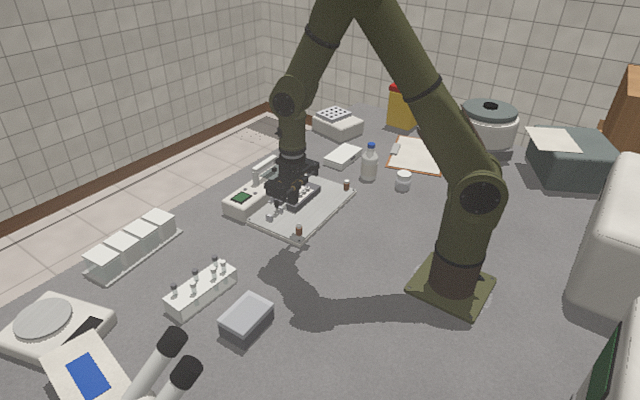

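The knob is at zoom (288,263), which matches the predicted fully-home position, and the bolt's nose is inside the notch. The tray hasn't moved and the bystanders are standing where they were.

```bash
python3 -c "
from plant import *
print(finish_job())"
```

```text
the job is handed in; nothing more can be done
None
```

I swung the tray home on its pin, pressed it against the rubber stop, slid the bolt home into the notch, and handed the job in at about 18.7 s. The hand-in reports no verdict.

- **Tray press:** I pushed the front side near the free corner with the closed fingers until the tray stopped moving. The wrist then read about 9–10.6 N along the push and held there for over half a second. The tray's sliding friction takes an estimated 2–3 N of that, so the stop saw about 7–10 N. That is an estimate, since the stop force cannot be read directly. The wrist also showed up to 9 N vertically that I did not explain. The total was about 14 N, still below the 22 N limit.
- **Bolt:** I pushed the knob at a steady 2–2.7 N with no sign of jamming. At the end the tool stopped moving and the force rose to about 8 N, which I took as the end stop.
- **Last checks:** In the top picture the home-tray model and the fully-home knob position (27 mm) both match, and the bolt's nose is in the notch. The other things stand where they were as far as the pictures show; I did not measure them again. The arm was clear, with wrist force about 1 N (noise).
- **Disagreement:** The trained networks' tray corner and notch positions in the pictures with the tray home were 1–4 cm off between the two cameras. I relied on the fitted model overlay for those instead.

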